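# Put three mixed-up fossils back in their own trays

### The job

The three fossils have been put back in one another's trays: put each into the middle of the tray made for its outline, the round ammonite in the round tray, the square trilobite block in the square tray and the fish slab lengthwise in the long tray, using the free dark foam pad to park one of them meanwhile. They chip easily, so keep them face up, set them down without dropping them and never lay one on the bare bench. Leave the glass jar and the hand lens where they are.

Things in the scene. Friction and masses are not known exactly. Their poses are not given: they have to be found in the camera images.
- ammonite: Ammonite: coiled fossil shell, a round grey stone disc lying flat, 62 mm across and 34 mm high, with upright sides from 8 to 26 mm up, a dark spiral and ribs on its upper face; about 0.22 kg. Starts in the long tray. Origin: centre of its underside; z up through its face; grip it across any diameter.
- fish_slab: Fish slab: oblong grey stone slab 92 mm (x) by 42 mm (y), 30 mm high, with a dark fish skeleton (under 2 mm proud) along its upper face; about 0.30 kg. Starts in the square tray. Origin: centre of its underside; x along its length, z up through its face; grip it across the 42 mm (y).
- trilobite_block: Trilobite block: square grey stone block 56 mm (x) by 56 mm (y), 36 mm high, with a small dark trilobite (under 4 mm proud) on its upper face; about 0.29 kg. Starts in the round tray. Origin: centre of its underside; x and y square to its sides, z up through its face; grip it across x or y.
- tray_round: Round tray, home of the ammonite: shallow grey card dish 106 mm across outside and 100 mm inside, rim 14 mm above the bench, flat light foam floor 6 mm above the bench. It is fixed to the bench but lies elsewhere at each start. Origin: centre of its underside, on the bench; z up.
- tray_long: Long tray, home of the fish slab: shallow grey card tray, outside 140 mm (x) by 86 mm (y), walls 3 mm thick, rim 14 mm above the bench, flat light foam floor 6 mm above the bench; x along its length. It is fixed to the bench but lies elsewhere at each start. Origin: centre of its underside, on the bench; z up.
- tray_square: Square tray, home of the trilobite block: shallow grey card tray, outside 106 mm (x) by 106 mm (y), walls 3 mm thick, rim 14 mm above the bench, flat light foam floor 6 mm above the bench. It is fixed to the bench but lies elsewhere at each start. Origin: centre of its underside, on the bench; z up.
- pad: Free spot: plain dark grey foam pad, empty at the start, 130 mm (x) by 110 mm (y), flat top 10 mm above the bench, firm. It is fixed to the bench but lies elsewhere at each start. Origin: centre of its underside, on the bench; z up.
- table: The bench, dark wood; its top is at z = 0. Other low things stand on it among the trays, not listed: a small open wooden box of cards (85 by 65 mm, about 35 mm high) takes a fifth place between the trays and is no place for a fossil, and a brush, a preparation needle and a scale bar lie flat. The far drawer (65 mm high, nearer wall at x = 0.84 m) holds other fossils that do not matter here.
- jar: Glass jar with a white cap, loose and upright, 36 mm across and 60 mm high, between the farther trays. Origin: centre of its underside. Not to be moved.
- lens: Hand lens lying flat, loose: a glass disc 50 mm across in a steel ring with a black bar handle 60 mm long, 10 mm high. Origin: centre of the glass on its underside; the handle points to its -x. Not to be moved.
Mind the look-alikes: they are no part of the job. What is shaped like the tray_long but turquoise or yellow is not meant.

How it is judged (in metres and radians):
On the way:
1. one of the fossils is set down and released on the foam pad (its centre within 50 mm of the pad's) (((horizontal distance between ammonite and pad below 0.05 m and contact force between ammonite and pad above 0.3 N and contact force between the fingers and ammonite below 0.05 N and linear speed of ammonite below 0.02 m/s) or (horizontal distance between fish_slab and pad below 0.05 m and contact force between fish_slab and pad above 0.3 N and contact force between the fingers and fish_slab below 0.05 N and linear speed of fish_slab below 0.02 m/s) or (horizontal distance between trilobite_block and pad below 0.05 m and contact force between trilobite_block and pad above 0.3 N and contact force between the fingers and trilobite_block below 0.05 N and linear speed of trilobite_block below 0.02 m/s))), for 0.1 s.
At the end, for the whole second after the job is handed in: Ammonite in the round, fish slab in the long, trilobite block in the square tray: each centre within 12 mm of its tray's, flat on its floor (within 4 mm in height, tilt under 0.1 rad), face up, at rest; slab's length within 0.25 rad of the long tray's (horizontal distance between ammonite and tray_round below 0.012 m and z of ammonite in the frame of tray_round between 0.002 and 0.01 m and angle between each of ammonite, fish_slab, trilobite_block's own z axis and vertical below 0.1 rad and linear speed of each of ammonite, fish_slab, trilobite_block below 0.01 m/s and horizontal distance between fish_slab and tray_long below 0.012 m and z of fish_slab in the frame of tray_long between 0.002 and 0.01 m and horizontal distance between trilobite_block and tray_square below 0.012 m and z of trilobite_block in the frame of tray_square between 0.002 and 0.01 m and angle between the x axis of fish_slab and the x axis of tray_long, either way round below 0.25 rad); the robot touches nothing.
It fails at once if a fossil touches the bare bench (contact force between any of ammonite, fish_slab, trilobite_block and table above 0.2 N).
It fails at once if a fossil is dropped (falls free, faster than 0.6 m/s, about 18 mm) ((contact force between the fingers and ammonite below 0.05 N and linear speed of ammonite above 0.6 m/s) or (contact force between the fingers and fish_slab below 0.05 N and linear speed of fish_slab above 0.6 m/s) or (contact force between the fingers and trilobite_block below 0.05 N and linear speed of trilobite_block above 0.6 m/s)).
It fails at once if the glass jar is pushed more than 15 mm or tipped over (distance of jar from where it was at the start of the episode above 0.015 m or angle between jar's own z axis and vertical above 0.5 rad).
It fails at once if the hand lens is pushed more than 15 mm (distance of lens from where it was at the start of the episode above 0.015 m).
It also fails if it takes over 93 s, if anything falls off the work surface, if the arm or the gripper's body presses on something with over 40 N, if the wrist force passes 120 N, or if a joint passes its speed limit or range.

### The arm

A 6-joint arm with a two-finger parallel gripper is mounted at the origin on the work surface. World frame = base frame: x ahead of the robot, y to its left, z up, the work surface at z = 0. Lengths are in m, angles in degrees, forces in N, time in s.
With the tool pointing down it reaches from about 0.375 to 0.9 m from the base axis. Payload 3.1 kg.
Tool frame: the origin (TCP) lies midway between the tips of the shut fingers; the grasp point (between the pads) lies 19 mm behind it; z points along the fingers, y is the line along which they close (so a half turn about z gives the same grasp; the last joint's range is limited). The gripper opens to 87 mm and grips with 3 to 60 N. Pads are 19 mm wide; open, the fingers measure 117 mm over their backs; the gripper's body (75 mm by 190 mm) begins 51 mm behind the grasp point.
Start: joints at [66.549, 30.224, 82.088, -0, 67.689, -10.227], TCP at [0.143, 0.608, 0.223] pointing down, gripper open.
Joint ranges: [-176.69, 176.69], [-43.24, 126.21], [12.49, 139.97], [-82, 262], [0, 151.66], [-163.58, 163.58]. Speed limits (degrees/s): [159.86, 159.86, 180, 180, 180, 180].

### API

Orientations are given as a 3x3 rotation matrix whose columns are the frame's x, y, z axes.
In Python, from rig import read_state, optics, bot gives the robot as it stands. The module is installed in compiled form; this text tells all that it offers.
- The arm moves only by the tool send_rows, never from a script. Its argument "commands" is a list of rows, each a list of 7 numbers: the turn, a rotation vector about the tool's x, y, z in units of 5 degrees (1.0 is 5 degrees), then the shift along the tool's x, y, z in units of 30 mm (1.0 is 30 mm), then the opening, from 0 (shut) to 1 (fully open). In form: [[rx, ry, rz, tx, ty, tz, gripper], ...]. A call has 1 to 20 rows; each row is the pose to reach, as a shift and turn from the pose commanded when the call began, along the tool's axes at that moment; what a row does not reach only later rows make up. A row lasts 1/12 s, in which the tool goes at most 41.7 mm and 7.16 degrees, less where a joint would pass 70% of its speed; a pose out of reach is approached as far as the arm can. A call with a gripper value outside its range is refused whole. The fingers move at their own pace and stop on an object; the grip force is fixed at half the most. Time passes only in rows, so rows that repeat a pose let the fingers close. It gives the time, the measured TCP pose, the force, the opening and the grip force at its end, in the units of the state.
- read_state(): the state, without advancing time (a new reading comes with each control period).
- optics.capture(name): name is "side" or "top" or "wrist"; returns a dict with "image" (420x560x3 uint8, blue, green, red), "intrinsics" (3x3 intrinsics, pixels), "extrinsics" (4x4, takes a point from world to camera coordinates); the wrist camera has in their place "T_tool_cam" (4x4, takes a point from camera to tool coordinates, whose origin is the TCP and whose axes are the flange's). Camera axes: x right, y down, z forward; pixel columns grow to the right and rows downward; lengths in m; the calibration is good to about 2 mm. A picture is of the moment at which its call begins: read the wrist's pose just before it. There is no depth.
- bot.hand_in(): hands the job in; it is judged then, once.
The state is a dict: "time_s": time; "joint_positions": joint angles; "qvel": joint speeds; "tau": joint torques, N m; "position": TCP position; "tcp_rot": TCP orientation; "force": force on the tool from outside, world axes, zero at the start; "moment": the same for the moment, N m; "opening": opening from 0.0 (shut) to 1.0 (fully open); "grasp_force": force on a finger pad.
Only numpy, scipy, OpenCV 4.12 (cv2) and the standard library are available. Lean on these libraries where they do the work, as an engineer would, in place of code of your own. Each camera call takes 0.05 s, during which the arm holds its last target. There are 200 camera calls.

## Working session

There is one attempt and no reset: what is moved stays moved. The work goes in short steps, Python scripts to look and compute and a tool call to move; the robot and the scene stay as the last step left them, time stands still between calls to the robot, and variables do not carry over. Pictures are saved under pics/ and viewed, at most 14 in all, crops included, and the job is handed in when it is done.

Besides the shell and the picture viewer there is one more tool, called after "Emit:" by a JSON object that holds its "op" and its "data", one argument or row to a line. send_rows: Moves the arm, as the interface text tells. Its arguments: {"type":"object","properties":{"commands":{"type":"array","items":{"type":"array","items":{"type":"number"}}}},"required":["commands"]}

```bash
mkdir -p pics; python3 - <<'E'
from rig import read_state, optics, bot
import cv2, numpy as np, pickle
s=read_state();print(s)
d={}
for n in("top","side","wrist"):
    c=optics.capture(n);d[n]=c;cv2.imwrite(f"pics/{n}0.png",c["image"])
    print(n,{k:np.round(v,4).tolist() for k,v in c.items() if k!="image"})
pickle.dump(d,open("d0.pkl","wb"))
E
```

```text
{'time_s': 0.0, 'joint_positions': array([ 6.65498688e+01,  3.02812448e+01,  8.21548618e+01, -2.52954073e-03,
        6.76910047e+01, -1.02295237e+01]), 'qvel': array([ 0.10079602,  0.03803167, -0.03110948, -0.0486981 , -0.03136457,
       -0.06394908]), 'tau': array([ 2.97152683e-04, -4.40042424e+01, -1.76589239e+01,  6.33153110e-02,
        5.80458669e-02, -1.49878251e-04]), 'position': array([0.14264931, 0.60775103, 0.22155568]), 'tcp_rot': array([[-9.73500403e-01,  2.28683735e-01, -8.45386613e-04],
       [ 2.28685024e-01,  9.73498306e-01, -2.05152958e-03],
       [ 3.53830987e-04, -2.19049213e-03, -9.99997538e-01]]), 'force': array([0.59084322, 0.35326514, 0.2639351 ]), 'moment': array([ 0.01891861, -0.02583352,  0.03874286]), 'grasp_force': 0.0, 'opening': 1.0011489335174826}
top {'intrinsics': [[542.4319, 0.0, 273.9125], [0.0, 542.4319, 204.4554], [0.0, 0.0, 1.0]], 'extrinsics': [[0.0096, -1.0, 0.0024, 0.06], [-0.993, -0.0098, -0.1178, 0.4656], [0.1178, -0.0013, -0.993, 1.2405], [0.0, 0.0, 0.0, 1.0]]}
side {'intrinsics': [[390.0797, 0.0, 272.9609], [0.0, 390.0797, 208.4652], [0.0, 0.0, 1.0]], 'extrinsics': [[0.8796, -0.4755, 0.0104, -0.3977], [-0.2719, -0.5206, -0.8094, 0.2221], [0.3903, 0.7091, -0.5872, 0.7853], [0.0, 0.0, 0.0, 1.0]]}
wrist {'intrinsics': [[368.3822, 0.0, 278.7289], [0.0, 368.3822, 209.4405], [0.0, 0.0, 1.0]], 'T_tool_cam': [[-0.0002, -0.956, -0.2934, 0.0809], [1.0, -0.0002, 0.0001, 0.0002], [-0.0001, -0.2934, 0.956, -0.163], [0.0, 0.0, 0.0, 1.0]]}
```

View pics/top0.png

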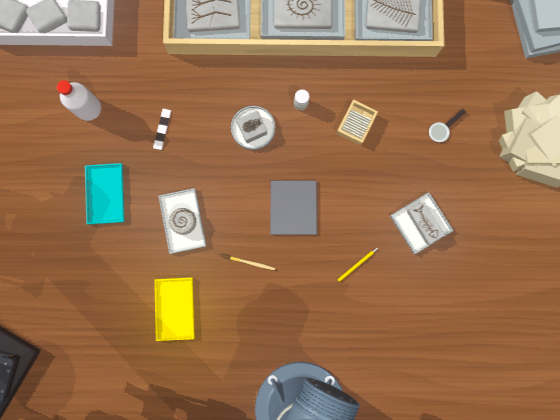

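View pics/side0.png

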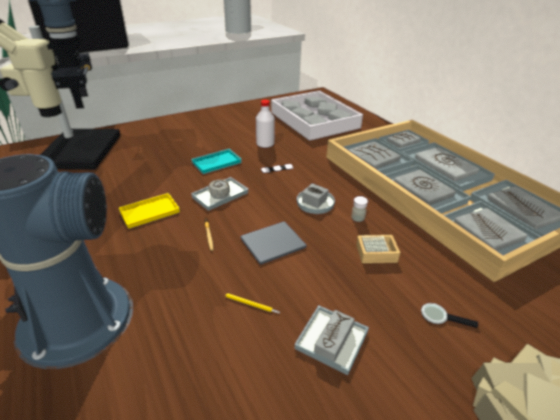

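The top view has the ammonite in the grey-white long tray at (183,221), the trilobite in the round tray at (253,128) and the fish in the square tray at (421,222). The pad is at (293,208), the jar at (302,99), the card box at (357,121) and the lens at (440,131).

There are three long-tray shapes: turquoise (104,194), yellow (174,310) and grey/white (183,221). The grey/white one matches the description. I'll confirm that in a wrist close-up.

```bash
cat > h.py <<'E'
import numpy as np, cv2, pickle
from scipy.spatial.transform import Rotation as R
def cam(d, s=None):
    """K, T_cam_world"""
    if "extrinsics" in d: return d["intrinsics"], d["extrinsics"]
    T=np.eye(4);T[:3,:3]=s["tcp_rot"];T[:3,3]=s["position"]
    return d["intrinsics"], np.linalg.inv(T@d["T_tool_cam"])
def at_z(KT,uv,z):
    K,T=KT; uv=np.atleast_2d(uv).astype(float)
    r=np.c_[uv,np.ones(len(uv))]@np.linalg.inv(K).T@T[:3,:3]
    c=-T[:3,:3].T@T[:3,3]
    return c+r*((z-c[2])/r[:,2])[:,None]
def tri(KT1,p1,KT2,p2):
    X=cv2.triangulatePoints(KT1[0]@KT1[1][:3],KT2[0]@KT2[1][:3],np.array(p1,float).reshape(-1,2).T,np.array(p2,float).reshape(-1,2).T)
    return (X[:3]/X[3]).T
def proj(KT,P):
    K,T=KT;q=(np.atleast_2d(P)@T[:3,:3].T+T[:3,3])@K.T
    return q[:,:2]/q[:,2:]
def tool(yaw):
    "tool pointing down, its x axis at yaw (deg)"
    a=np.radians(yaw);c,s=np.cos(a),np.sin(a)
    return np.array([[c,s,0],[s,-c,0],[0,0,-1]])
def move(s,pos,yaw):
    "turn (rz units) and shift (units) from the state to a target"
    d=R.from_matrix(s["tcp_rot"].T@tool(yaw)).as_rotvec(degrees=True)/5
    return np.round(d,2), np.round(s["tcp_rot"].T@(np.array(pos)-s["position"])/.03,2)
def snap(name):
    from rig import read_state, optics
    s=read_state();d=optics.capture("wrist")
    cv2.imwrite(f"pics/{name}.png",d["image"]);pickle.dump((s,d),open(f"{name}.pkl","wb"))
    return s,cam(d,s)
def load(name):
    s,d=pickle.load(open(f"{name}.pkl","rb"));return s,cam(d,s)
E
python3 - <<'E'
from h import *
from rig import read_state
d=pickle.load(open("d0.pkl","rb"));K=cam(d["top"]);S=cam(d["side"])
names="amm tri fish pad jar lens".split()
t=[(183,221),(253,128),(421,222),(293,208),(302,99),(440,131)]
h=[.04,.042,.036,.01,.06,.01]
for n,p,z in zip(names,t,h): print(n,np.round(at_z(K,p,z),3))
print("tri amm,trilo,fish,pad",np.round(tri(K,t[:4],S,[(219,187),(314,191),(335,336),(273,243)]),3))
s=read_state();P=at_z(K,t[0],.04)[0]
# wrist camera optical axis offset on tool x
T=d["wrist"]["T_tool_cam"]
print("axis hits floor at tool x", T[0,3]+T[0,2]/T[2,2]*(.25-T[2,3]))
for y in (167,180,90,0,-90): print(y,move(s,[P[0],P[1],.25],y))
E
```

```text
amm [[0.423 0.274 0.04 ]]
tri [[0.644 0.115 0.042]]
fish [[ 0.426 -0.276  0.036]]
pad [[0.459 0.019 0.01 ]]
jar [[0.709 0.001 0.06 ]]
lens [[ 0.649 -0.334  0.01 ]]
tri amm,trilo,fish,pad [[ 0.424  0.275  0.032]
 [ 0.643  0.115  0.044]
 [ 0.43  -0.284  0.011]
 [ 0.461  0.019  0.   ]]
axis hits floor at tool x -0.0458388044374277
167 (array([-0.02, -0.  , -0.04]), array([-11.64,  -8.71,  -0.93]))
180 (array([-0.02, -0.01, -2.64]), array([-11.64,  -8.71,  -0.93]))
90 (array([-2.000e-02,  1.000e-02,  1.536e+01]), array([-11.64,  -8.71,  -0.93]))
0 (array([-1.000e-02,  3.000e-02,  3.336e+01]), array([-11.64,  -8.71,  -0.93]))
-90 (array([-1.000e-02, -2.000e-02, -2.064e+01]), array([-11.64,  -8.71,  -0.93]))
```

Emit:
{"op": "send_rows", "data": {
  "commands": [
    [0,0,0,-11.64,-8.71,0,1],
    [0,0,0,-11.64,-8.71,0,1],
    [0,0,0,-11.64,-8.71,0,1],
    [0,0,0,-11.64,-8.71,0,1],
    [0,0,0,-11.64,-8.71,0,1],
    [0,0,0,-11.64,-8.71,0,1],
    [0,0,0,-11.64,-8.71,0,1],
    [0,0,0,-11.64,-8.71,0,1],
    [0,0,0,-11.64,-8.71,0,1],
    [0,0,0,-11.64,-8.71,0,1],
    [0,0,0,-11.64,-8.71,0,1],
    [0,0,0,-11.64,-8.71,0,1],
    [0,0,0,-11.64,-8.71,0,1],
    [0,0,0,-11.64,-8.71,0,1],
    [0,0,0,-11.64,-8.71,0,1]
  ]
}}

```text
time_s: 1.4
position: [0.4218, 0.275, 0.2224]
tcp_rot: [[-0.974, 0.227, -0.001], [0.227, 0.974, 0.0], [0.001, -0.0, -1.0]]
force: [-0.0, 0.7, -0.3]
opening: 1.004
grasp_force: 0.0
```

```bash
python3 - <<'E'
from h import *
s,K=snap("amm");print(s["time_s"],s["position"],s["qvel"].round(1))
for p in([.459,.019,.22],[.644,.115,.22],[.426,-.276,.22]):print(move(s,p,167),np.linalg.norm(np.array(p)-s["position"])/.0417)
E
```

```text
1.4 [0.42184778 0.27504128 0.22238584] [ 0.6 -0.1 -0.2 -0.2 -0.2 -0.2]
(array([-0.  , -0.01, -0.03]), array([-3.14, -8.03,  0.08])) 6.204644599489142
(array([-0.  , -0.01, -0.03]), array([-8.42, -3.51,  0.07])) 6.56612550571035
(array([-0.  , -0.01, -0.03]), array([ -4.31, -17.86,   0.08])) 13.21491822069911
```

View pics/amm.png

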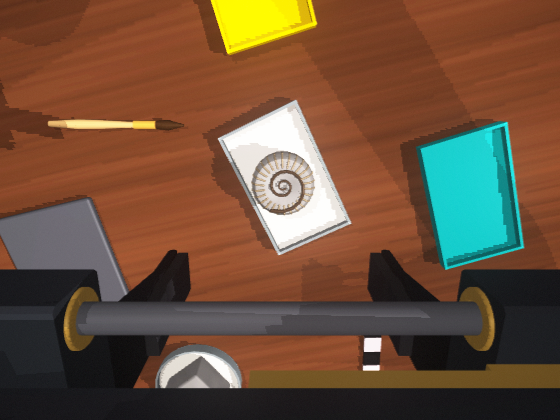

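The wrist view confirms the grey/white long tray, with rim corners at (220,138), (297,101), (350,223) and (279,254). The ammonite in it is centred at (284,183). The turquoise and yellow trays are decoys.

Emit:
{"op": "send_rows", "data": {
  "commands": [
    [0,0,0,-8.42,-3.51,0,1],
    [0,0,0,-8.42,-3.51,0,1],
    [0,0,0,-8.42,-3.51,0,1],
    [0,0,0,-8.42,-3.51,0,1],
    [0,0,0,-8.42,-3.51,0,1],
    [0,0,0,-8.42,-3.51,0,1],
    [0,0,0,-8.42,-3.51,0,1],
    [0,0,0,-8.42,-3.51,0,1],
    [0,0,0,-8.42,-3.51,0,1],
    [0,0,0,-8.42,-3.51,0,1]
  ]
}}

```text
time_s: 2.28
position: [0.6434, 0.1155, 0.222]
tcp_rot: [[-0.974, 0.227, -0.002], [0.227, 0.974, 0.001], [0.003, -0.0, -1.0]]
force: [-0.2, -0.7, -0.9]
opening: 0.998
grasp_force: 0.0
```

```bash
python3 - <<'E'
from h import *
s,K=snap("tri");print(s["time_s"],s["position"],s["qvel"].round(1))
for p in([.459,.019,.22],[.426,-.276,.22]):print(move(s,p,167),np.linalg.norm(np.array(p)-s["position"])/.0417)
E
```

```text
2.2833 [0.6433503  0.11546883 0.2220065 ] [ 0.7 -0.7  0.9 -0.1 -0.2 -0.1]
(array([-0.  , -0.03, -0.03]), array([ 5.25, -4.53,  0.08])) 4.989813289672584
(array([-0.  , -0.03, -0.03]), array([  4.09, -14.35,   0.08])) 10.737757126073639
```

View pics/tri.png

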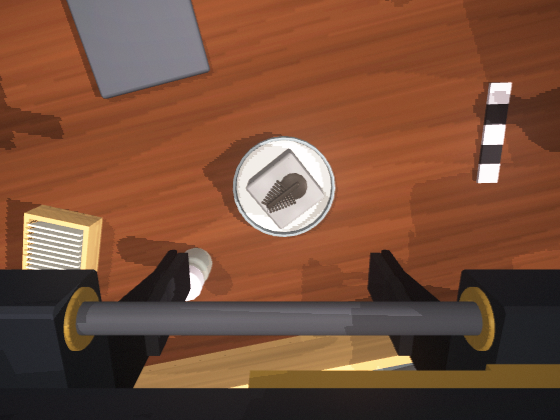

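The round tray's rim is centred at about (284,187), spanning x 233–335. The trilobite's top corners are near (247,190), (289,150), (325,190) and (283,229).

Emit:
{"op": "send_rows", "data": {
  "commands": [
    [0,0,0,4.09,-14.35,0,1],
    [0,0,0,4.09,-14.35,0,1],
    [0,0,0,4.09,-14.35,0,1],
    [0,0,0,4.09,-14.35,0,1],
    [0,0,0,4.09,-14.35,0,1],
    [0,0,0,4.09,-14.35,0,1],
    [0,0,0,4.09,-14.35,0,1],
    [0,0,0,4.09,-14.35,0,1],
    [0,0,0,4.09,-14.35,0,1],
    [0,0,0,4.09,-14.35,0,1],
    [0,0,0,4.09,-14.35,0,1],
    [0,0,0,4.09,-14.35,0,1],
    [0,0,0,4.09,-14.35,0,1],
    [0,0,0,4.09,-14.35,0,1]
  ]
}}

```text
time_s: 3.5
position: [0.4269, -0.2753, 0.2227]
tcp_rot: [[-0.974, 0.228, -0.0], [0.228, 0.974, 0.001], [0.0, 0.001, -1.0]]
force: [-0.5, -0.1, -0.6]
opening: 1.005
grasp_force: 0.0
```

```bash
python3 - <<'E'
from h import *
s,K=snap("fish");print(s["time_s"],s["position"],s["qvel"].round(1))
a=[cv2.resize(cv2.imread(f"pics/{n}.png")[y:y+170,190:380],None,fx=2.1,fy=2.1,interpolation=cv2.INTER_CUBIC) for n,y in(("amm",95),("tri",100),("fish",100))]
d=pickle.load(open("d0.pkl","rb"))
t=d["top"]["image"]
c=[cv2.resize(t[y:y+85,x:x+95],(399,357),interpolation=cv2.INTER_CUBIC) for x,y in((136,180),)]
m=np.vstack([np.hstack(a[:2]),np.hstack([a[2],c[0]])]);m=m[:, :]
print(m.shape)
cv2.imwrite("pics/m.png",cv2.resize(m,(798,600)) if m.shape[0]<=600 else m[:600] )
cv2.imwrite("pics/c1.png",np.hstack(a[:2]));cv2.imwrite("pics/c2.png",cv2.resize(cv2.imread("pics/fish.png")[80:320,150:470],None,fx=2.5,fy=2.5,interpolation=cv2.INTER_CUBIC))
E
```

```text
3.5 [ 0.42693016 -0.27530926  0.22270057] [ 1.4  0.1  0.  -0.1 -0.  -0.3]
(714, 798, 3)
```

View pics/c1.png

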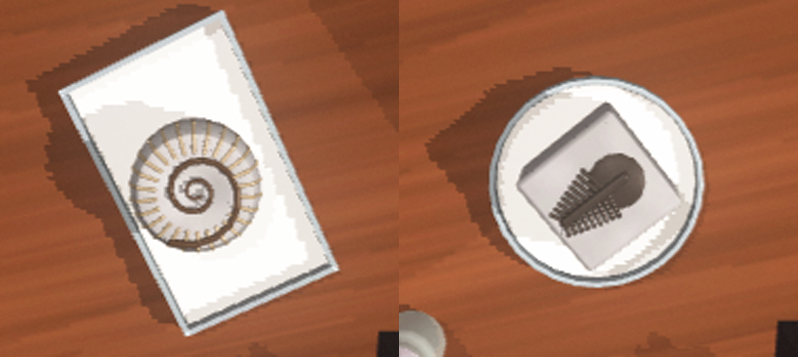

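View pics/c2.png

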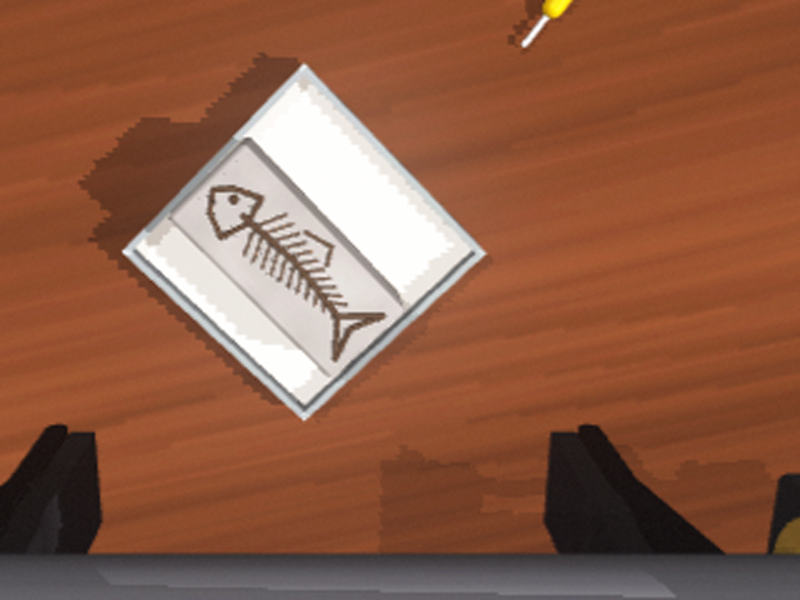

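Crop positions read off:
- **Long tray corners:** (62,91), (222,12), (337,270), (188,333).
- **Ammonite:** disc spans x 130–262, y 117–252.
- **Round rim:** x 490–704, y 77–287.
- **Trilobite top face:** (522,190), (611,112), (683,203), (592,270).
- **Square tray corners:** (305,65), (485,253), (305,417), (125,251).
- **Fish top face:** (243,143), (171,215), (328,375), (398,307).

```bash
python3 - <<'E'
from h import *
f=lambda p,k,o:np.array(p,float)/k+o
d=pickle.load(open("d0.pkl","rb"));V=[cam(d["top"]),cam(d["side"])]
A=load("amm")[1];T=load("tri")[1];F=load("fish")[1]
q={}
q["long"]=(A,f([(62,91),(222,12),(337,270),(188,333)],2.1,(190,95)),.014)
q["amm"]=(A,f([(196,117),(262,184),(196,252),(130,184)],2.1,(190,95)),.032)
q["round"]=(T,f([(198,77),(305,182),(198,287),(91,182)],2.1,(190,100)),.014)
q["tri"]=(T,f([(123,190),(212,112),(284,203),(193,270)],2.1,(190,100)),.042)
q["square"]=(F,f([(305,65),(485,253),(305,417),(125,251)],2.5,(150,80)),.014)
q["fish"]=(F,f([(243,143),(171,215),(328,375),(398,307)],2.5,(150,80)),.036)
im=[d["top"]["image"].copy(),d["side"]["image"].copy()]
k=5;tiles=[]
for n,(K,p,z) in q.items():
    P=at_z(K,p,z);e=np.roll(P,-1,0)-P
    print(n,"centre",P.mean(0).round(4),"sides",np.linalg.norm(e,axis=1).round(4),"dir",(np.degrees(np.arctan2(e[:,1],e[:,0]))%180).round(1),"diam",np.linalg.norm(P[0]-P[2]).round(4),np.linalg.norm(P[1]-P[3]).round(4))
for a in("long","round","square"):
  b={"long":"amm","round":"tri","square":"fish"}[a]
  for i in (0,1):
    c=proj(V[i],at_z(*q[a][:2],.014).mean(0))[0].astype(int)-[26,26]
    t=cv2.resize(im[i][c[1]:c[1]+52,c[0]:c[0]+52],None,fx=k,fy=k,interpolation=cv2.INTER_CUBIC)
    for n in(a,b):
        u=(proj(V[i],at_z(*q[n]))-c+.5)*k-.5
        if n in("round","amm"):
            P=at_z(*q[n]);m=P.mean(0);r={"round":.053,"amm":.031}[n];g=np.linspace(0,6.28,24)
            u=(proj(V[i],m+np.c_[r*np.cos(g),r*np.sin(g),0*g])-c+.5)*k-.5
        cv2.polylines(t,[u.round().astype(int)],True,(0,0,255) if n==a else (0,255,0),1)
    tiles.append(t)
cv2.imwrite("pics/chk.png",np.vstack([np.hstack(tiles[0::2]),np.hstack(tiles[1::2])]))
P=at_z(V[0],[(271,181),(316,181),(317,235),(272,235)],.01);print("pad",P.mean(0),P)
E
```

```text
long centre [0.4272 0.283  0.014 ] sides [0.0835 0.1394 0.0833 0.1382] dir [102.3  12.4 101.5  12.5] diam 0.1626 0.1612
amm centre [0.4233 0.2796 0.032 ] sides [0.044  0.0454 0.0455 0.0438] dir [ 31.6 124.2  29.7 122.3] diam 0.0646 0.0617
round centre [0.6534 0.1193 0.014 ] sides [0.0735 0.0762 0.0765 0.0731] dir [ 32.9 123.4  30.6 121. ] diam 0.1062 0.1053
tri centre [0.6522 0.1215 0.042 ] sides [0.0537 0.0535 0.0529 0.0503] dir [118.3  25.6 114.9  26.4] diam 0.074 0.0748
square centre [ 0.4274 -0.282   0.014 ] sides [0.105  0.1044 0.1044 0.1049] dir [ 31.5 121.2  31.8 121.5] diam 0.1477 0.1484
fish centre [ 0.4254 -0.2885  0.036 ] sides [0.0392 0.0889 0.0397 0.0874] dir [120.7  29.6 122.8  29.8] diam 0.0979 0.0952
pad [0.45942966 0.01681531 0.01      ] [[ 0.52322817  0.07193794  0.01      ]
 [ 0.52429493 -0.03527043  0.01      ]
 [ 0.39561204 -0.0376789   0.01      ]
 [ 0.39458348  0.06827262  0.01      ]]
```

View pics/chk.png

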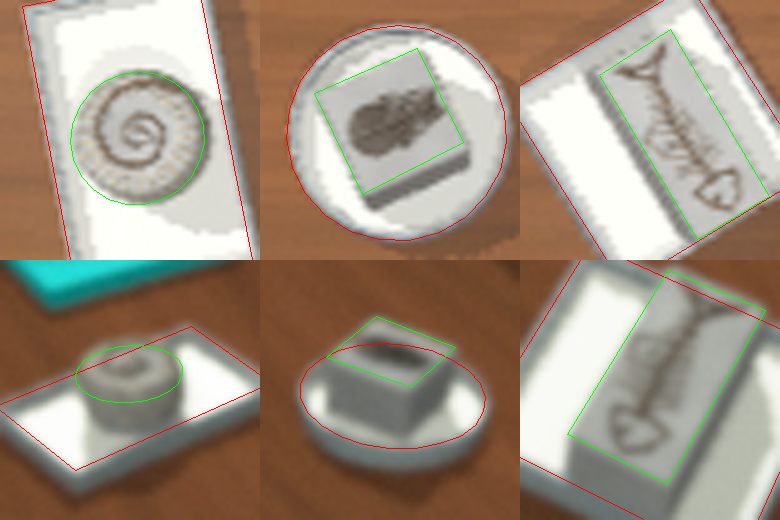

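The model points project onto the rims and top faces in both the top and side views, so the heights and sizes agree to about 2 mm. I'll park the trilobite first.

```bash
cat > m.py <<'E'
import sys
from h import *
from rig import read_state
s=read_state();x,y,z,w=map(float,sys.argv[1:5])
print(s["time_s"],s["position"].round(4),"yaw",np.degrees(np.arctan2(s["tcp_rot"][1,0],s["tcp_rot"][0,0])).round(1),"j",s["joint_positions"].round(0),"F",s["force"].round(1),s["opening"])
r,t=move(s,[x,y,z],w);print("turn",r,"shift",t,"rows",max(np.linalg.norm(t)*.03/.0417,np.linalg.norm(r)*5/7.16).round(1))
E
python3 m.py .6522 .1215 .15 116.5
```

```text
3.55 [ 0.4272 -0.275   0.2227] yaw 166.9 j [ -45.   21.   99.    0.   60. -122.] F [-0.5 -0.4 -0.5] 0.9988930014334676
turn [ 1.000e-02 -1.000e-02  1.008e+01] shift [-4.31 14.57  2.43] rows 11.1
```

Emit:
{"op": "send_rows", "data": {
  "commands": [
    [0,0,10.08,-4.31,14.57,2.43,1],
    [0,0,10.08,-4.31,14.57,2.43,1],
    [0,0,10.08,-4.31,14.57,2.43,1],
    [0,0,10.08,-4.31,14.57,2.43,1],
    [0,0,10.08,-4.31,14.57,2.43,1],
    [0,0,10.08,-4.31,14.57,2.43,1],
    [0,0,10.08,-4.31,14.57,2.43,1],
    [0,0,10.08,-4.31,14.57,2.43,1],
    [0,0,10.08,-4.31,14.57,2.43,1],
    [0,0,10.08,-4.31,14.57,2.43,1],
    [0,0,10.08,-4.31,14.57,2.43,1],
    [0,0,10.08,-4.31,14.57,2.43,1],
    [0,0,10.08,-4.31,14.57,2.43,1],
    [0,0,10.08,-4.31,14.57,2.43,1],
    [0,0,10.08,-4.31,14.57,2.43,1]
  ]
}}

```text
time_s: 4.8
position: [0.6515, 0.1203, 0.1493]
tcp_rot: [[-0.447, 0.895, -0.002], [0.895, 0.447, -0.001], [0.0, -0.002, -1.0]]
force: [-0.2, -1.7, -0.0]
opening: 0.999
grasp_force: 0.0
```

```bash
python3 m.py .6522 .1215 .0165 116.5
```

```text
4.8 [0.6515 0.1203 0.1493] yaw 116.6 j [  1.  38.  80.  -0.  62. -26.] F [-0.2 -1.7 -0. ] 0.998724343884699
turn [-0.02 -0.    0.01] shift [0.02 0.05 4.43] rows 3.2
```

Emit:
{"op": "send_rows", "data": {
  "commands": [
    [0,0,0,0.02,0.05,1.2,1],
    [0,0,0,0.02,0.05,2.4,1],
    [0,0,0,0.02,0.05,3.4,1],
    [0,0,0,0.02,0.05,4.0,1],
    [0,0,0,0.02,0.05,4.3,1],
    [0,0,0,0.02,0.05,4.43,1],
    [0,0,0,0.02,0.05,4.43,1],
    [0,0,0,0.02,0.05,4.43,1]
  ]
}}

```text
time_s: 5.47
position: [0.6549, 0.1195, 0.0182]
tcp_rot: [[-0.444, 0.896, 0.002], [0.896, 0.444, 0.0], [-0.001, 0.002, -1.0]]
force: [0.2, 0.1, 0.2]
opening: 0.999
grasp_force: 0.0
```

Emit:
{"op": "send_rows", "data": {
  "commands": [
    [0,0,0,0,0,0,0.55],
    [0,0,0,0,0,0,0.3],
    [0,0,0,0,0,0,0.3],
    [0,0,0,0,0,0,0.3],
    [0,0,0,0,0,0,0.3],
    [0,0,0,0,0,0,0.3],
    [0,0,0,0,0,0,0.3],
    [0,0,0,0,0,0,0.3]
  ]
}}

```text
time_s: 6.13
position: [0.653, 0.1197, 0.017]
tcp_rot: [[-0.445, 0.896, -0.002], [0.896, 0.445, -0.001], [0.0, -0.002, -1.0]]
force: [-3.8, -1.2, 4.7]
opening: 0.643
grasp_force: 30.0
```

```bash
python3 m.py .4594 .0168 .12 102.4
```

```text
6.1333 [0.653  0.1197 0.017 ] yaw 116.4 j [  1.  48.  83.  -0.  49. -26.] F [-3.8 -1.2  4.7] 0.6433787208685465
turn [-0.02 -0.    2.8 ] shift [-0.2  -7.31 -3.42] rows 5.8
```

Emit:
{"op": "send_rows", "data": {
  "commands": [
    [0,0,0,0,0,-0.4,0.3],
    [0,0,0,0,0,-1.2,0.3],
    [0,0,0,0,0,-2.4,0.3],
    [0,0,0,-0.1,-0.5,-3.4,0.3],
    [0,0,0,-0.1,-1.5,-3.4,0.3],
    [0,0,0,-0.1,-2.7,-3.4,0.3],
    [0,0,0,-0.2,-3.9,-3.4,0.3],
    [0,0,0,-0.2,-5.1,-3.4,0.3],
    [0,0,0,-0.2,-6.2,-3.4,0.3],
    [0,0,0,-0.2,-7.0,-3.4,0.3],
    [0,0,0,-0.2,-7.3,-3.4,0.3],
    [0,0,0,-0.2,-7.3,-3.0,0.3],
    [0,0,0,-0.2,-7.3,-2.4,0.3],
    [0,0,0,-0.2,-7.3,-1.6,0.3],
    [0,0,0,-0.2,-7.3,-0.9,0.3],
    [0,0,0,-0.2,-7.3,-0.9,0.3]
  ]
}}

```text
time_s: 7.47
position: [0.4601, 0.0176, 0.0412]
tcp_rot: [[-0.444, 0.896, -0.003], [0.896, 0.444, 0.001], [0.002, -0.003, -1.0]]
force: [-1.0, -0.0, -3.7]
opening: 0.64
grasp_force: 30.0
```

```bash
python3 m.py .4594 .0168 .0215 116.5
```

```text
7.4667 [0.4601 0.0176 0.0412] yaw 116.3 j [-12.  37. 113.   0.  30. -38.] F [-1.  -0.  -3.7] 0.6396575212370489
turn [-0.03 -0.03 -0.03] shift [-0.01 -0.03  0.66] rows 0.5
```

Emit:
{"op": "send_rows", "data": {
  "commands": [
    [0,0,0,0,0,0.25,0.3],
    [0,0,0,0,0,0.45,0.3],
    [0,0,0,0,0,0.55,0.3],
    [0,0,0,0,0,0.62,0.3],
    [0,0,0,0,0,0.65,0.3],
    [0,0,0,0,0,0.65,0.3],
    [0,0,0,0,0,0.65,0.3]
  ]
}}

```text
time_s: 8.05
position: [0.4607, 0.0173, 0.0246]
tcp_rot: [[-0.444, 0.896, 0.001], [0.896, 0.444, -0.0], [-0.001, 0.001, -1.0]]
force: [-0.1, 0.5, -2.9]
opening: 0.64
grasp_force: 30.0
```

Not in contact yet (Fz is still −2.9, the weight), so I'll lower in small steps.

Emit:
{"op": "send_rows", "data": {
  "commands": [
    [0,0,0,0,0,0.05,0.3],
    [0,0,0,0,0,0.1,0.3],
    [0,0,0,0,0,0.1,0.3]
  ]
}}

```text
time_s: 8.3
position: [0.4604, 0.0173, 0.0212]
tcp_rot: [[-0.444, 0.896, 0.0], [0.896, 0.444, -0.0], [-0.0, 0.0, -1.0]]
force: [-0.4, -0.4, -3.0]
opening: 0.642
grasp_force: 30.0
```

Emit:
{"op": "send_rows", "data": {
  "commands": [
    [0,0,0,0,0,0.04,0.3],
    [0,0,0,0,0,0.08,0.3],
    [0,0,0,0,0,0.08,0.3]
  ]
}}

```text
time_s: 8.55
position: [0.4604, 0.0173, 0.0208]
tcp_rot: [[-0.444, 0.896, 0.001], [0.896, 0.444, -0.0], [-0.001, 0.001, -1.0]]
force: [-1.2, 0.9, 17.4]
opening: 0.638
grasp_force: 30.0
```

Emit:
{"op": "send_rows", "data": {
  "commands": [
    [0,0,0,0,0,-0.04,0.3],
    [0,0,0,0,0,-0.04,0.75],
    [0,0,0,0,0,-0.04,0.9],
    [0,0,0,0,0,-0.04,1],
    [0,0,0,0,0,-0.04,1],
    [0,0,0,0,0,-0.3,1],
    [0,0,0,0,0,-1.2,1],
    [0,0,0,0,0,-2.4,1],
    [0,0,0,0,0,-3.6,1],
    [0,0,0,0,0,-3.6,1]
  ]
}}

```text
time_s: 9.38
position: [0.4641, 0.0168, 0.1323]
tcp_rot: [[-0.445, 0.896, 0.011], [0.896, 0.445, -0.002], [-0.007, 0.009, -1.0]]
force: [1.6, 0.2, -0.4]
opening: 0.999
grasp_force: 0.0
```

```bash
python3 m.py .4237 .2792 .10 102.4;python3 - <<'E'
from rig import optics
import cv2
cv2.imwrite("pics/top1.png",optics.capture("top")["image"][60:270,130:470])
E
```

```text
9.3833 [0.4641 0.0168 0.1323] yaw 116.4 j [-12.  26. 110.   0.  43. -38.] F [ 1.6  0.2 -0.4] 0.9986459446684935
turn [0.11 0.07 2.8 ] shift [8.44 2.67 1.04] rows 6.4
```

View pics/top1.png

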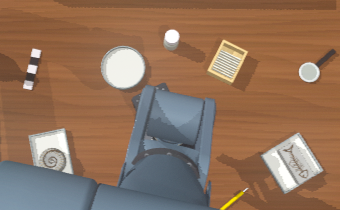

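The top view shows the round tray empty and the jar, box and lens unmoved. The arm hides the pad.

Emit:
{"op": "send_rows", "data": {
  "commands": [
    [0,0,2.8,8.44,2.67,0,1],
    [0,0,2.8,8.44,2.67,0,1],
    [0,0,2.8,8.44,2.67,0,1],
    [0,0,2.8,8.44,2.67,0,1],
    [0,0,2.8,8.44,2.67,0.5,1],
    [0,0,2.8,8.44,2.67,1.04,1],
    [0,0,2.8,8.44,2.67,1.04,1],
    [0,0,2.8,8.44,2.67,1.04,1],
    [0,0,2.8,8.44,2.67,1.04,1],
    [0,0,2.8,8.44,2.67,1.04,1]
  ]
}}

```text
time_s: 10.27
position: [0.4188, 0.2792, 0.0948]
tcp_rot: [[-0.215, 0.977, -0.002], [0.977, 0.215, -0.001], [-0.001, -0.002, -1.0]]
force: [0.5, -0.3, -0.2]
opening: 1.001
grasp_force: 0.0
```

```bash
python3 m.py .4237 .2792 .0165 102.4
```

```text
10.2667 [0.4188 0.2792 0.0948] yaw 102.4 j [ 21.  33. 106.  -0.  42.   9.] F [ 0.5 -0.3 -0.2] 1.001166517640475
turn [-0.03  0.01  0.  ] shift [-0.03  0.16  2.61] rows 1.9
```

Emit:
{"op": "send_rows", "data": {
  "commands": [
    [0,0,0,-0.03,0.16,1.0,1],
    [0,0,0,-0.03,0.16,1.9,1],
    [0,0,0,-0.03,0.16,2.4,1],
    [0,0,0,-0.03,0.16,2.61,1],
    [0,0,0,-0.03,0.16,2.61,1],
    [0,0,0,-0.03,0.16,2.61,1]
  ]
}}

```text
time_s: 10.77
position: [0.4251, 0.279, 0.0177]
tcp_rot: [[-0.213, 0.977, 0.0], [0.977, 0.213, -0.0], [-0.0, 0.0, -1.0]]
force: [-0.7, -0.3, 1.0]
opening: 0.999
grasp_force: 0.0
```

Emit:
{"op": "send_rows", "data": {
  "commands": [
    [0,0,0,0,0,0,0.6],
    [0,0,0,0,0,0,0.35],
    [0,0,0,0,0,0,0.35],
    [0,0,0,0,0,0,0.35],
    [0,0,0,0,0,0,0.35],
    [0,0,0,0,0,0,0.35],
    [0,0,0,0,0,0,0.35]
  ]
}}

```text
time_s: 11.35
position: [0.4246, 0.28, 0.0179]
tcp_rot: [[-0.215, 0.977, 0.0], [0.977, 0.215, 0.0], [0.0, 0.0, -1.0]]
force: [-0.9, -0.4, 6.0]
opening: 0.702
grasp_force: 30.0
```

```bash
python3 m.py .6534 .1193 .12 102.4
```

```text
11.35 [0.4246 0.28   0.0179] yaw 102.4 j [ 21.  41. 107.  -0.  32.   8.] F [-0.9 -0.4  6. ] 0.7015598465088092
turn [ 0.01 -0.   -0.  ] shift [-6.87  6.3  -3.4 ] rows 7.1
```

Emit:
{"op": "send_rows", "data": {
  "commands": [
    [0,0,0,0,0,-0.4,0.35],
    [0,0,0,0,0,-1.2,0.35],
    [0,0,0,0,0,-2.2,0.35],
    [0,0,0,-0.4,0.4,-2.8,0.35],
    [0,0,0,-1.2,1.1,-2.8,0.35],
    [0,0,0,-2.1,1.9,-2.8,0.35],
    [0,0,0,-3.0,2.7,-2.8,0.35],
    [0,0,0,-3.9,3.5,-2.8,0.35],
    [0,0,0,-4.8,4.4,-2.8,0.35],
    [0,0,0,-5.7,5.2,-2.8,0.35],
    [0,0,0,-6.5,5.9,-2.8,0.35],
    [0,0,0,-6.87,6.3,-2.8,0.35],
    [0,0,0,-6.87,6.3,-2.4,0.35],
    [0,0,0,-6.87,6.3,-1.7,0.35],
    [0,0,0,-6.87,6.3,-1.0,0.35],
    [0,0,0,-6.87,6.3,-0.7,0.35],
    [0,0,0,-6.87,6.3,-0.7,0.35],
    [0,0,0,-6.87,6.3,-0.7,0.35]
  ]
}}

```text
time_s: 12.85
position: [0.6519, 0.1198, 0.0373]
tcp_rot: [[-0.215, 0.977, -0.003], [0.977, 0.215, 0.0], [0.001, -0.003, -1.0]]
force: [0.2, 0.1, -0.9]
opening: 0.699
grasp_force: 30.0
```

```bash
python3 m.py .6534 .1193 .0185 102.4
```

```text
12.85 [0.6519 0.1198 0.0373] yaw 102.4 j [  1.  46.  83.   0.  51. -12.] F [ 0.2  0.1 -0.9] 0.6993331548600594
turn [-0.03 -0.01  0.  ] shift [-0.03  0.05  0.63] rows 0.5
```

Emit:
{"op": "send_rows", "data": {
  "commands": [
    [0,0,0,-0.03,0.05,0.25,0.35],
    [0,0,0,-0.03,0.05,0.4,0.35],
    [0,0,0,-0.03,0.05,0.5,0.35],
    [0,0,0,-0.03,0.05,0.58,0.35],
    [0,0,0,-0.03,0.05,0.62,0.35],
    [0,0,0,-0.03,0.05,0.62,0.35],
    [0,0,0,-0.03,0.05,0.62,0.35]
  ]
}}

```text
time_s: 13.43
position: [0.655, 0.1185, 0.0199]
tcp_rot: [[-0.214, 0.977, 0.0], [0.977, 0.214, 0.0], [-0.0, 0.0, -1.0]]
force: [0.5, -0.1, -2.2]
opening: 0.701
grasp_force: 30.0
```

Emit:
{"op": "send_rows", "data": {
  "commands": [
    [0,0,0,0,0,0.04,0.35],
    [0,0,0,0,0,0.08,0.35],
    [0,0,0,0,0,0.08,0.35]
  ]
}}

```text
time_s: 13.68
position: [0.6553, 0.1185, 0.018]
tcp_rot: [[-0.214, 0.977, 0.001], [0.977, 0.214, -0.0], [-0.0, 0.001, -1.0]]
force: [0.5, 0.6, 2.4]
opening: 0.701
grasp_force: 30.0
```

Emit:
{"op": "send_rows", "data": {
  "commands": [
    [0,0,0,0,0,0,0.78],
    [0,0,0,0,0,0,0.9],
    [0,0,0,0,0,0,1],
    [0,0,0,0,0,0,1],
    [0,0,0,0,0,-0.3,1],
    [0,0,0,0,0,-1.2,1],
    [0,0,0,0,0,-2.4,1],
    [0,0,0,0,0,-3.6,1],
    [0,0,0,0,0,-5,1],
    [0,0,0,0,0,-6,1],
    [0,0,0,0,0,-6,1],
    [0,0,0,0,0,-6,1]
  ]
}}

```text
time_s: 14.68
position: [0.6566, 0.1186, 0.201]
tcp_rot: [[-0.214, 0.977, 0.007], [0.977, 0.214, 0.0], [-0.001, 0.006, -1.0]]
force: [0.2, -0.6, -0.5]
opening: 1.001
grasp_force: 0.0
```

```bash
python3 m.py .4255 -.288 .11 29.7; python3 -c "
from h import *;snap('amm2')"
```

```text
14.6833 [0.6566 0.1186 0.201 ] yaw 102.4 j [  1.  35.  77.   0.  68. -12.] F [ 0.2 -0.6 -0.5] 1.0012906524020548
turn [ 0.07 -0.03 14.54] shift [-11.58 -10.45   2.98] rows 11.4
```

View pics/amm2.png

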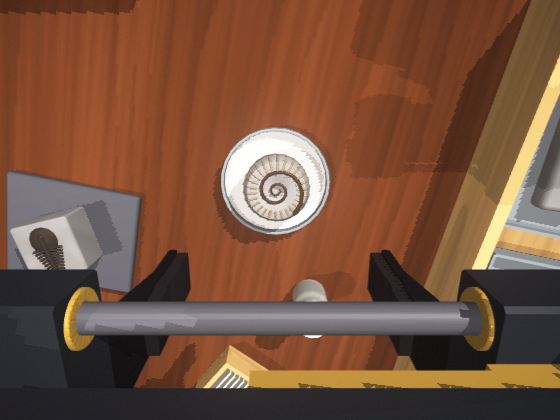

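The ammonite sits flat in the round tray: rim x 222–329, y 129–235, disc x 243–308, y 154–221. The trilobite is on the pad at (50,240).

```bash
python3 -c "
from h import *
s,K=load('amm2')
print(at_z(K,[(222,182),(329,182),(275.5,129),(275.5,235)],.014).mean(0),at_z(K,[(243,187),(308,187),(275.5,154),(275.5,221)],.032).mean(0))"
```

```text
[0.65473818 0.11849319 0.014     ] [0.65478273 0.11834414 0.032     ]
```

Emit:
{"op": "send_rows", "data": {
  "commands": [
    [0,0,14.54,-11.58,-10.45,0,1],
    [0,0,14.54,-11.58,-10.45,0,1],
    [0,0,14.54,-11.58,-10.45,0,1],
    [0,0,14.54,-11.58,-10.45,0,1],
    [0,0,14.54,-11.58,-10.45,0,1],
    [0,0,14.54,-11.58,-10.45,0,1],
    [0,0,14.54,-11.58,-10.45,0,1],
    [0,0,14.54,-11.58,-10.45,0,1],
    [0,0,14.54,-11.58,-10.45,0,1],
    [0,0,14.54,-11.58,-10.45,0,1],
    [0,0,14.54,-11.58,-10.45,1,1],
    [0,0,14.54,-11.58,-10.45,2,1],
    [0,0,14.54,-11.58,-10.45,2.9,1],
    [0,0,14.54,-11.58,-10.45,2.9,1],
    [0,0,14.54,-11.58,-10.45,2.9,1],
    [0,0,14.54,-11.58,-10.45,2.9,1]
  ]
}}

```text
time_s: 16.07
position: [0.4234, -0.2874, 0.1104]
tcp_rot: [[0.868, 0.496, -0.001], [0.496, -0.868, 0.001], [-0.0, -0.001, -1.0]]
force: [-0.4, 0.4, -0.0]
opening: 1.004
grasp_force: 0.0
```

```bash
python3 m.py .4255 -.288 .0165 29.7
```

```text
16.0667 [ 0.4234 -0.2874  0.1104] yaw 29.7 j [-47.  32. 104.   0.  44.  14.] F [-0.4  0.4 -0. ] 1.0044817166864288
turn [-0.01  0.    0.  ] shift [0.05 0.05 3.13] rows 2.3
```

Emit:
{"op": "send_rows", "data": {
  "commands": [
    [0,0,0,0.05,0.05,1.0,1],
    [0,0,0,0.05,0.05,2.0,1],
    [0,0,0,0.05,0.05,2.7,1],
    [0,0,0,0.05,0.05,3.0,1],
    [0,0,0,0.05,0.05,3.13,1],
    [0,0,0,0.05,0.05,3.13,1],
    [0,0,0,0.05,0.05,3.13,1]
  ]
}}

```text
time_s: 16.65
position: [0.4263, -0.289, 0.0178]
tcp_rot: [[0.868, 0.496, 0.002], [0.496, -0.868, -0.002], [0.001, 0.003, -1.0]]
force: [0.4, -0.0, 0.1]
opening: 0.998
grasp_force: 0.0
```

Emit:
{"op": "send_rows", "data": {
  "commands": [
    [0,0,0,0,0,0,0.6],
    [0,0,0,0,0,0,0.45],
    [0,0,0,0,0,0,0.3],
    [0,0,0,0,0,0,0.2],
    [0,0,0,0,0,0,0.2],
    [0,0,0,0,0,0,0.2],
    [0,0,0,0,0,0,0.2],
    [0,0,0,0,0,0,0.2]
  ]
}}

```text
time_s: 17.32
position: [0.4253, -0.2887, 0.0164]
tcp_rot: [[0.869, 0.495, 0.0], [0.495, -0.869, -0.0], [0.0, 0.0, -1.0]]
force: [0.5, -0.3, -1.6]
opening: 0.482
grasp_force: 26.7
```

```bash
python3 m.py .4272 .283 .12 12.4
```

```text
17.3167 [ 0.4253 -0.2887  0.0164] yaw 29.7 j [-47.  42. 106.  -0.  32.  14.] F [ 0.5 -0.3 -1.6] 0.4816999568404873
turn [ 0.   -0.    3.45] shift [  9.49 -16.52  -3.46] rows 13.9
```

Emit:
{"op": "send_rows", "data": {
  "commands": [
    [0,0,0,0,0,-0.4,0.2],
    [0,0,0,0,0,-1.2,0.2],
    [0,0,0,0,0,-2.4,0.2],
    [0,0,0,0,0,-3.6,0.2],
    [0,0,0,0,0,-4,0.2],
    [0,0,0.3,0.5,-0.8,-4,0.2],
    [0,0,0.6,1.1,-1.8,-4,0.2],
    [0,0,0.9,1.7,-2.9,-4,0.2],
    [0,0,1.2,2.3,-4.0,-4,0.2],
    [0,0,1.5,2.9,-5.1,-4,0.2],
    [0,0,1.8,3.5,-6.2,-4,0.2],
    [0,0,2.1,4.2,-7.3,-4,0.2],
    [0,0,2.4,4.8,-8.4,-4,0.2],
    [0,0,2.7,5.5,-9.5,-4,0.2],
    [0,0,3.0,6.1,-10.6,-4,0.2],
    [0,0,3.3,6.7,-11.7,-4,0.2],
    [0,0,3.45,7.4,-12.8,-4,0.2],
    [0,0,3.45,8.0,-13.9,-4,0.2],
    [0,0,3.45,8.6,-15.0,-4,0.2],
    [0,0,3.45,9.0,-15.7,-4,0.2]
  ]
}}

```text
time_s: 18.98
position: [0.4256, 0.2575, 0.1361]
tcp_rot: [[0.976, 0.217, -0.001], [0.217, -0.976, 0.001], [-0.001, -0.001, -1.0]]
force: [0.4, 0.2, -2.6]
opening: 0.479
grasp_force: 30.0
```

```bash
python3 m.py .4272 .283 .04 12.4
```

```text
18.9833 [0.4256 0.2575 0.1361] yaw 12.5 j [ 18.  28. 105.   0.  47.  96.] F [ 0.4  0.2 -2.6] 0.47894948690299444
turn [-0.01  0.01  0.03] shift [ 0.24 -0.82  3.2 ] rows 2.4
```

Emit:
{"op": "send_rows", "data": {
  "commands": [
    [0,0,0.03,0.24,-0.8,0,0.2],
    [0,0,0.03,0.24,-0.8,0.6,0.2],
    [0,0,0.03,0.24,-0.8,1.5,0.2],
    [0,0,0.03,0.24,-0.8,2.4,0.2],
    [0,0,0.03,0.24,-0.8,3.0,0.2],
    [0,0,0.03,0.24,-0.8,3.2,0.2],
    [0,0,0.03,0.24,-0.8,3.2,0.2],
    [0,0,0.03,0.24,-0.8,3.2,0.2]
  ]
}}

```text
time_s: 19.65
position: [0.4286, 0.2793, 0.0404]
tcp_rot: [[0.977, 0.213, -0.0], [0.213, -0.977, -0.0], [-0.0, 0.0, -1.0]]
force: [0.2, 0.6, -2.6]
opening: 0.485
grasp_force: 30.0
```

```bash
python3 m.py .4272 .283 .018 12.4
```

```text
19.65 [0.4286 0.2793 0.0404] yaw 12.3 j [ 21.  39. 106.   0.  35.  98.] F [ 0.2  0.6 -2.6] 0.4854007884089284
turn [ 0.    0.   -0.03] shift [-0.02 -0.13  0.75] rows 0.5
```

Emit:
{"op": "send_rows", "data": {
  "commands": [
    [0,0,0,0,-0.12,0.25,0.2],
    [0,0,0,0,-0.12,0.45,0.2],
    [0,0,0,0,-0.12,0.6,0.2],
    [0,0,0,0,-0.12,0.68,0.2],
    [0,0,0,0,-0.12,0.72,0.2],
    [0,0,0,0,-0.12,0.72,0.2],
    [0,0,0,0,-0.12,0.72,0.2]
  ]
}}

```text
time_s: 20.23
position: [0.4278, 0.2828, 0.0189]
tcp_rot: [[0.977, 0.213, 0.0], [0.213, -0.977, -0.0], [0.0, 0.0, -1.0]]
force: [0.4, -0.3, -1.9]
opening: 0.482
grasp_force: 30.0
```

Emit:
{"op": "send_rows", "data": {
  "commands": [
    [0,0,0,0,0,0.04,0.2],
    [0,0,0,0,0,0.08,0.2],
    [0,0,0,0,0,0.08,0.2]
  ]
}}

```text
time_s: 20.48
position: [0.4279, 0.2829, 0.0165]
tcp_rot: [[0.977, 0.213, 0.0], [0.213, -0.977, 0.0], [0.0, -0.0, -1.0]]
force: [0.1, 0.2, -2.2]
opening: 0.486
grasp_force: 30.0
```

Emit:
{"op": "send_rows", "data": {
  "commands": [
    [0,0,0,0,0,0.03,0.2],
    [0,0,0,0,0,0.05,0.2],
    [0,0,0,0,0,0.05,0.2]
  ]
}}

```text
time_s: 20.73
position: [0.4279, 0.2829, 0.0164]
tcp_rot: [[0.977, 0.213, 0.001], [0.213, -0.977, 0.0], [0.001, -0.0, -1.0]]
force: [-1.0, -1.5, 10.6]
opening: 0.48
grasp_force: 30.0
```

Contact. I'll release, rise and look, and get the pad shift.

Emit:
{"op": "send_rows", "data": {
  "commands": [
    [0,0,0,0,0,-0.03,0.2],
    [0,0,0,0,0,-0.03,0.6],
    [0,0,0,0,0,-0.03,0.8],
    [0,0,0,0,0,-0.03,1],
    [0,0,0,0,0,-0.03,1],
    [0,0,0,0,0,-0.3,1],
    [0,0,0,0,0,-1.2,1],
    [0,0,0,0,0,-2.4,1],
    [0,0,0,0,0,-3.6,1],
    [0,0,0,0,0,-5,1],
    [0,0,0,0,0,-6,1],
    [0,0,0,0,0,-6,1],
    [0,0,0,0,0,-6,1]
  ]
}}

```text
time_s: 21.82
position: [0.4289, 0.2833, 0.1974]
tcp_rot: [[0.977, 0.213, 0.005], [0.213, -0.977, 0.002], [0.005, -0.001, -1.0]]
force: [-0.9, -0.2, -1.0]
opening: 0.993
grasp_force: 0.0
```

```bash
python3 m.py .4604 .0173 .2 116.5; python3 m.py .4604 .0173 .2 26.5; python3 -c "
from h import *;snap('fish2')"
```

```text
21.8167 [0.4289 0.2833 0.1974] yaw 12.3 j [ 21.  24. 100.  -0.  56.  99.] F [-0.9 -0.2 -1. ] 0.9933143573535753
turn [  0.05  -0.05 -20.84] shift [-0.86  8.89 -0.1 ] rows 14.6
21.8167 [0.4289 0.2833 0.1974] yaw 12.3 j [ 21.  24. 100.  -0.  56.  99.] F [-0.9 -0.2 -1. ] 0.9933143573535753
turn [-0.   -0.06 -2.84] shift [-0.86  8.89 -0.1 ] rows 6.4
```

View pics/fish2.png

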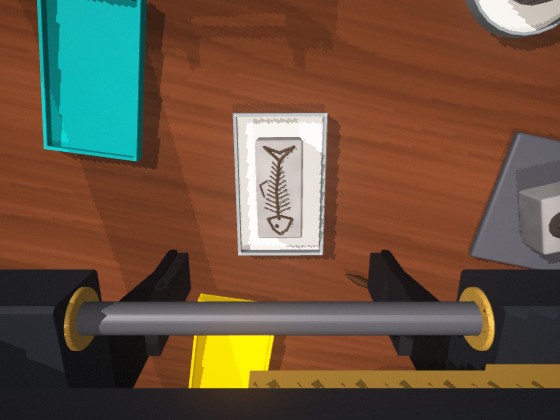

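The slab is centred in the long tray: rim x 234–327, y 113–255, slab x 256–303, y 138–238. Next is the trilobite, gripped at yaw 26.5 across its other pair of faces.

Emit:
{"op": "send_rows", "data": {
  "commands": [
    [0,0,-2.84,-0.86,8.89,0,1],
    [0,0,-2.84,-0.86,8.89,0,1],
    [0,0,-2.84,-0.86,8.89,0,1],
    [0,0,-2.84,-0.86,8.89,0,1],
    [0,0,-2.84,-0.86,8.89,0,1],
    [0,0,-2.84,-0.86,8.89,0,1],
    [0,0,-2.84,-0.86,8.89,0,1],
    [0,0,-2.84,-0.86,8.89,0,1],
    [0,0,-2.84,-0.86,8.89,0,1],
    [0,0,-2.84,-0.86,8.89,0,1]
  ]
}}

```text
time_s: 22.7
position: [0.4578, 0.0174, 0.1936]
tcp_rot: [[0.895, 0.445, -0.004], [0.445, -0.895, 0.001], [-0.003, -0.003, -1.0]]
force: [-0.1, 0.9, 0.0]
opening: 0.999
grasp_force: 0.0
```

```bash
python3 - <<'E'
from h import *
s,K=load("fish2")
print("tray",at_z(K,[(234,113),(327,113),(323,255),(238,255)],.014).mean(0),"fish",at_z(K,[(257,138),(302,138),(302,238),(256,238)],.036).mean(0))
s,K=snap("tri2")
cv2.imwrite("pics/c3.png",cv2.resize(cv2.imread("pics/tri2.png")[100:270,190:380],None,fx=3,fy=3,interpolation=cv2.INTER_CUBIC))
E
python3 m.py .4604 .0173 .0205 26.5
```

```text
tray [0.42652473 0.28153494 0.014     ] fish [0.42958439 0.28345595 0.036     ]
22.75 [0.4579 0.0179 0.1939] yaw 26.5 j [-12.  20. 107.   0.  53.  52.] F [ 1.  -0.5  0.6] 0.9967081534958818
turn [-0.03  0.03  0.  ] shift [0.08 0.07 5.78] rows 4.2
```

View pics/c3.png

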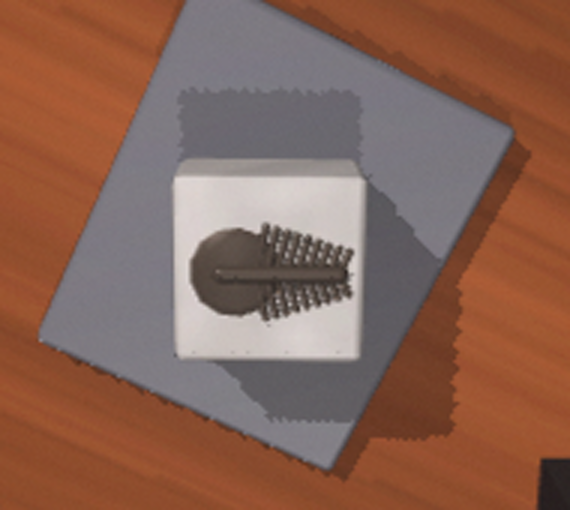

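The trilobite sits square to the tool, with its top face at x 174–365, y 177–358 in the crop.

```bash
python3 - <<'E'
from h import *
s,K=load("tri2")
P=at_z(K,np.array([(174,177),(365,177),(360,358),(177,358)])/3+[190,100],.046);print(P.mean(0),np.linalg.norm(np.roll(P,-1,0)-P,axis=1))
E
```

```text
[0.46052463 0.01862836 0.046     ] [0.05386449 0.05386868 0.05424704 0.05389801]
```

Emit:
{"op": "send_rows", "data": {
  "commands": [
    [0,0,0,0.09,0.06,1.2,1],
    [0,0,0,0.09,0.06,2.4,1],
    [0,0,0,0.09,0.06,3.6,1],
    [0,0,0,0.09,0.06,4.6,1],
    [0,0,0,0.09,0.06,5.3,1],
    [0,0,0,0.09,0.06,5.6,1],
    [0,0,0,0.09,0.06,5.78,1],
    [0,0,0,0.09,0.06,5.78,1],
    [0,0,0,0.09,0.06,5.78,1]
  ]
}}

```text
time_s: 23.5
position: [0.463, 0.0169, 0.0222]
tcp_rot: [[0.895, 0.447, 0.001], [0.447, -0.895, -0.0], [0.001, 0.001, -1.0]]
force: [0.0, -0.3, 0.4]
opening: 0.998
grasp_force: 0.0
```

Emit:
{"op": "send_rows", "data": {
  "commands": [
    [0,0,0,0,0,0,0.6],
    [0,0,0,0,0,0,0.3],
    [0,0,0,0,0,0,0.3],
    [0,0,0,0,0,0,0.3],
    [0,0,0,0,0,0,0.3],
    [0,0,0,0,0,0,0.3],
    [0,0,0,0,0,0,0.3],
    [0,0,0,0,0,0,0.3]
  ]
}}

```text
time_s: 24.17
position: [0.4619, 0.0167, 0.0219]
tcp_rot: [[0.895, 0.445, -0.001], [0.445, -0.895, 0.001], [-0.001, -0.001, -1.0]]
force: [-2.0, 1.9, 6.0]
opening: 0.641
grasp_force: 30.0
```

```bash
python3 m.py .4274 -.282 .04 31.5
```

```text
24.1667 [0.4619 0.0167 0.0219] yaw 26.4 j [-12.  39. 114.   0.  27.  52.] F [-2.   1.9  6. ] 0.6408977066031616
turn [-0.01  0.01 -1.01] shift [-5.46  8.4  -0.61] rows 7.2
```

Emit:
{"op": "send_rows", "data": {
  "commands": [
    [0,0,0,0,0,-0.4,0.3],
    [0,0,0,0,0,-1.2,0.3],
    [0,0,0,0,0,-2.2,0.3],
    [0,0,-0.2,-0.4,0.6,-2.8,0.3],
    [0,0,-0.4,-1.1,1.6,-2.8,0.3],
    [0,0,-0.6,-1.8,2.7,-2.8,0.3],
    [0,0,-0.8,-2.5,3.8,-2.8,0.3],
    [0,0,-1.01,-3.2,4.9,-2.8,0.3],
    [0,0,-1.01,-3.9,6.0,-2.8,0.3],
    [0,0,-1.01,-4.6,7.1,-2.8,0.3],
    [0,0,-1.01,-5.2,8.0,-2.8,0.3],
    [0,0,-1.01,-5.46,8.4,-2.8,0.3],
    [0,0,-1.01,-5.46,8.4,-2.4,0.3],
    [0,0,-1.01,-5.46,8.4,-1.7,0.3],
    [0,0,-1.01,-5.46,8.4,-1.0,0.3],
    [0,0,-1.01,-5.46,8.4,-0.7,0.3],
    [0,0,-1.01,-5.46,8.4,-0.7,0.3],
    [0,0,-1.01,-5.46,8.4,-0.7,0.3]
  ]
}}

```text
time_s: 25.67
position: [0.4279, -0.2816, 0.0421]
tcp_rot: [[0.852, 0.523, -0.001], [0.523, -0.852, 0.001], [-0.0, -0.002, -1.0]]
force: [-0.3, -1.0, -3.4]
opening: 0.641
grasp_force: 30.0
```

```bash
python3 m.py .4274 -.282 .019 31.5
```

```text
25.6667 [ 0.4279 -0.2816  0.0421] yaw 31.6 j [-46.  39. 106.  -0.  35.  13.] F [-0.3 -1.  -3.4] 0.6412765975117241
turn [-0.02  0.    0.01] shift [-0.02  0.    0.77] rows 0.6
```

Emit:
{"op": "send_rows", "data": {
  "commands": [
    [0,0,0,0,0,0.25,0.3],
    [0,0,0,0,0,0.45,0.3],
    [0,0,0,0,0,0.6,0.3],
    [0,0,0,0,0,0.68,0.3],
    [0,0,0,0,0,0.75,0.3],
    [0,0,0,0,0,0.75,0.3],
    [0,0,0,0,0,0.75,0.3]
  ]
}}

```text
time_s: 26.25
position: [0.4282, -0.2823, 0.0201]
tcp_rot: [[0.852, 0.523, 0.0], [0.523, -0.852, -0.0], [-0.0, 0.0, -1.0]]
force: [-0.2, -0.3, -3.7]
opening: 0.643
grasp_force: 30.0
```

Emit:
{"op": "send_rows", "data": {
  "commands": [
    [0,0,0,0,0,0.04,0.3],
    [0,0,0,0,0,0.08,0.3],
    [0,0,0,0,0,0.08,0.3]
  ]
}}

```text
time_s: 26.5
position: [0.4284, -0.2824, 0.0179]
tcp_rot: [[0.852, 0.523, 0.0], [0.523, -0.852, -0.0], [0.0, 0.001, -1.0]]
force: [0.8, 0.5, -1.1]
opening: 0.639
grasp_force: 30.0
```

Emit:
{"op": "send_rows", "data": {
  "commands": [
    [0,0,0,0,0,0.02,0.3],
    [0,0,0,0,0,0.03,0.3],
    [0,0,0,0,0,0.03,0.3]
  ]
}}

```text
time_s: 26.75
position: [0.4284, -0.2824, 0.0179]
tcp_rot: [[0.852, 0.523, 0.001], [0.523, -0.852, -0.001], [0.0, 0.001, -1.0]]
force: [-0.9, -0.1, 7.0]
opening: 0.641
grasp_force: 30.0
```

Emit:
{"op": "send_rows", "data": {
  "commands": [
    [0,0,0,0,0,-0.02,0.3],
    [0,0,0,0,0,-0.02,0.75],
    [0,0,0,0,0,-0.02,0.9],
    [0,0,0,0,0,-0.02,1],
    [0,0,0,0,0,-0.02,1],
    [0,0,0,0,0,-0.3,1],
    [0,0,0,0,0,-1.2,1],
    [0,0,0,0,0,-2.4,1],
    [0,0,0,0,0,-3.6,1],
    [0,0,0,0,0,-5,1],
    [0,0,0,0,0,-6,1],
    [0,0,0,0,0,-6,1],
    [0,0,0,0,0,-6,1]
  ]
}}

```text
time_s: 27.83
position: [0.4291, -0.283, 0.1992]
tcp_rot: [[0.852, 0.523, 0.004], [0.523, -0.852, -0.004], [0.001, 0.005, -1.0]]
force: [-1.7, 0.7, -0.3]
opening: 0.998
grasp_force: 0.0
```

```bash
python3 - <<'E'
from h import *
from rig import optics
snap("tri3")
t=optics.capture("top")["image"][80:270,130:470]
w=cv2.imread("pics/tri3.png")
cv2.imwrite("pics/c4.png",np.hstack([cv2.resize(t,None,fx=1.3,fy=1.3)[:245],cv2.resize(w[100:270,190:380],(340,304))[:245] if 0 else cv2.resize(w[100:270,190:380],(274,245))]))
E
```

```text
(no output)
```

View pics/c4.png

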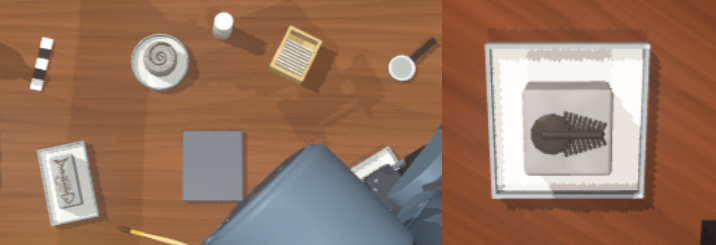

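All three fossils lie in their own trays. The trilobite is at crop x 524–611 within the rim at 486–650, and the jar and lens are unmoved. The arm is clear, so I'm handing in.

```bash
python3 -c "
from rig import bot
print(bot.hand_in())"
```

```text
the job is handed in; nothing more can be done
None
```

The job is handed in after about 28 s of the 93 s: the ammonite, fish slab and trilobite each looked centred in their own trays in the last pictures, and the jar and lens looked unmoved; the hand-in call returned no verdict.

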